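# Swing a carton round the corner post of a bench fence

### The arm

A 6-joint arm with a two-finger parallel gripper is mounted at the origin on a cart in front of the work surface, level with it; the furniture and walls round the work are solid. World frame = base frame: x ahead of the robot, y to its left, z up, the work surface at z = 0. Lengths are in m, angles in rad, forces in N, time in s.
With the tool pointing down it reaches from about 0.375 to 0.975 m from the base axis. Payload 3.8 kg.
Tool frame: the origin (TCP) lies midway between the tips of the shut fingers; the grasp point (between the pads) lies 19 mm behind it; x points along the fingers, y is the direction in which the jaws open and shut, and the axes are right-handed (so a half turn about x gives the same grasp; the last joint's range is limited). The gripper opens to 88 mm and grips with 3 to 60 N. Pads are 18 mm wide; open, the fingers measure 123 mm over their backs; the gripper's body (75 mm by 187 mm) begins 45 mm behind the grasp point.
Start: joints at [1.121, 0.264, 1.604, -0, 1.274, -0.037], TCP at [0.271, 0.618, 0.239] pointing down, gripper open.
Joint ranges: [-2.63, 2.63], [-0.94, 2.18], [0.31, 2.57], [-1.31, 4.45], [0, 2.66], [-2.55, 2.55]. Speed limits (rad/s): [2.57, 2.57, 3.14, 3.14, 3.14, 3.14].

### API

Orientations are given as a rotation vector (axis times angle).
In Python, from cell import manip, inverse_kinematics, cams, order gives the robot as it stands. Calls block until the motion is done:
- manip.move_pose(position, orientation): joint-space move of the TCP to a pose.
- manip.move_linear(position, rate=0.15, rot=None): straight line of the TCP; rot=None keeps the orientation; rate is the mean speed in m/s.
- manip.set_joints(angles): joint-space move.
- manip.set_gripper(opening, force=None): finger opening in m; force is the grip in N (None keeps the last); returns when the fingers have stopped.
- manip.dwell(seconds).
- inverse_kinematics(position, orientation): joint angles nearest the present ones, or None.
- manip.state(): the state.
- cams.capture(name): name is "side" or "top"; returns a dict with "image" (480x640x3 uint8, blue, green, red), "z_map" (480x640 float32, m along the optical axis (not along the pixel's ray), 0 where there is no reading), "intrinsics" (3x3 intrinsics, pixels), "position" and "orientation" of the camera in the world. Camera axes: x right, y down, z forward; pixel columns grow to the right and rows downward; lengths in m; the calibration is good to about 2 mm. A picture is of the moment at which its call begins.
A pose or a line that the arm cannot do raises manip.IKError and nothing moves.
- order.close_job(): hands the job in, once; it reports no verdict.
The state is a dict: "clock": time; "joint_pos": joint angles; "joint_velocities": joint speeds; "tau": joint torques, N m; "tool_pos": TCP position; "tcp_rot": TCP orientation; "contact_force": force on the tool from outside, world axes, zero at the start; "moment": the same for the moment, N m; "gripper_width": finger opening in m.
Only numpy, scipy, OpenCV 4.12 (cv2) and the standard library are available. Lean on these libraries where they do the work, as an engineer would, in place of code of your own. Each camera call takes 0.05 s, during which the arm holds its last target.

### The job

The low white carton stands end-on towards the robot beside the post of the blue bench fence. Push it round that post by a quarter turn, flat on the worktop all the while, so that it ends with a long side flat against both the post and the front of the fence, and let go of it. Leave the taller white carton where it is.

Things in the scene. Friction and masses are not known exactly. Their poses are not given: they have to be found in the camera images.
- carton_low: Low white closed carton, 100 x 180 x 75 mm (own x, y, z), 0.25 to 0.5 kg, loose; too wide to grip. Origin: centre of its underside, y along its length, z up. Starts at the left (+y side) of the post, length within 5 degrees of the fence's x axis, mostly on the robot's side of the post; 5 to 25 mm reach past it; gap to the post 2 to 22 mm. Pushed at its very end, it slips along the post.
- fence: Fixed blue metal fence, 210 long, 45 mm high, with a round steel post (16 mm thick, 102 high; red cap 19 mm thick) at its left end. Origin: foot of the post, on its axis. The fence runs from the post along its own -y; its front faces the robot at x = -8 mm, flush with the post. Foot flange behind it, 5 mm thick, to x = 37 mm. Its x axis points away from the robot, yaw up to 0.2 rad.
- carton_tall: Taller white closed carton, 100 x 180 x 130 mm (its own x, y, z), 0.6 kg, a loose bystander at the left of the worktop, to be left alone. Origin at the centre of its underside.

How it is judged:
On the way:
1. the low carton is about half turned (its length 25 to 65 degrees from the fence's) while it is at the post (its middle within 120 mm of the post's axis) (angle between the y axis of carton_low and the y axis of fence, either way round between 0.436 and 1.134 rad and horizontal distance between carton_low and fence below 0.12 m).
At the end, for the whole second after the job is handed in: Low carton flat on the worktop, released and at rest: length within 10 degrees of the fence's, middle 50 to 70 mm in front of the post's axis (flush is 58) and, along the fence, from 40 mm left to 120 mm right of it; tall carton within 20 mm of its start (angle between the y axis of carton_low and the y axis of fence, either way round below 0.175 rad and x of carton_low in the frame of fence between -0.07 and -0.05 m and y of carton_low in the frame of fence between -0.12 and 0.04 m and height (world z) of carton_low below 0.01 m and angle between carton_low's own z axis and vertical below 0.1 rad and linear speed of carton_low below 0.02 m/s and distance of carton_tall from where it was at the start of the episode below 0.02 m); the robot touches nothing.
It fails at once if the low carton is tipped by more than 20 degrees (angle between carton_low's own z axis and vertical above 0.35 rad).
It fails at once if the low carton is lifted more than 25 mm off the worktop (height (world z) of carton_low above 0.025 m).
It fails at once if the tall carton is moved by more than 20 mm (distance of carton_tall from where it was at the start of the episode above 0.02 m).
It also fails if it takes over 38 s, if anything falls off the work surface, if the arm or the gripper's body presses on something with over 40 N, if the wrist force passes 120 N, or if a joint passes its speed limit or range.

## Working session

There is one attempt and no reset: what is moved stays moved. The work goes in short steps, each a Python script; the robot and the scene stay as the last script left them, time stands still between calls to the robot, and variables do not carry over. Pictures are saved under pics/ and viewed, and the job is handed in when it is done.

```bash
ls; mkdir -p pics; python3 - <<'E'
from cell import manip, cams
import cv2,numpy as np
print(manip.state())
for n in("side","top"):
    c=cams.capture(n); cv2.imwrite(f"pics/{n}0.png",c["image"]); np.savez(f"{n}0.npz",**c)
    print(n,c["intrinsics"],c["position"],c["orientation"])
E
```

```text
pics
{'clock': 0.0, 'joint_pos': array([ 1.12108596e+00,  2.64739893e-01,  1.60534747e+00, -2.40236693e-05,
        1.27371597e+00, -3.68895924e-02]), 'joint_velocities': array([-0.00067079,  0.00076179, -0.00081634, -0.00078052,  0.00155566,
       -0.00022138]), 'tau': array([-1.84627395e-03, -5.02122116e+01, -3.56861472e+01,  7.26622506e-02,
        2.97904050e-02, -1.52156058e-04]), 'tool_pos': array([0.27050159, 0.6176575 , 0.23741128]), 'tcp_rot': array([ 0.32212931,  1.54694515, -0.32552823]), 'contact_force': array([-0.14162715,  0.64788382,  0.74259322]), 'moment': array([-0.01156665, -0.0125396 ,  0.01893994]), 'gripper_width': 0.08813268749738243}
side [[478.86207511   0.         311.13671362]
 [  0.         478.86207511 231.67813401]
 [  0.           0.           1.        ]] [ 0.28225689 -0.38381258  0.50681043] [-2.11726501  0.50945043 -0.26317543]
top [[572.52782148   0.         327.62829092]
 [  0.         572.52782148 231.94454279]
 [  0.           0.           1.        ]] [0.4543804  0.26710792 0.98484084] [-2.12696711  2.13091435 -0.157265  ]
```

View pics/side0.png

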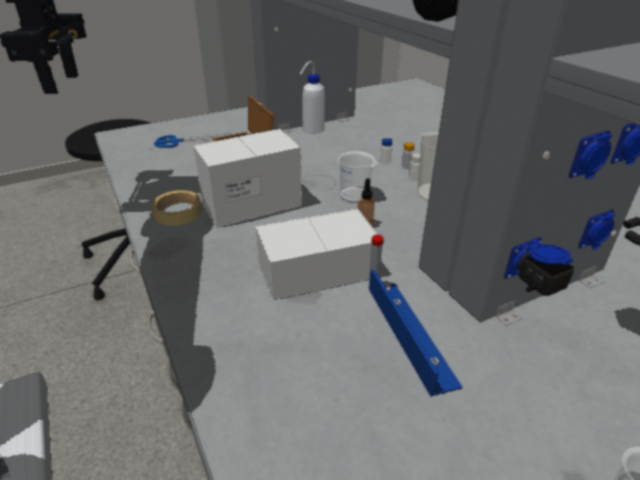

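View pics/top0.png

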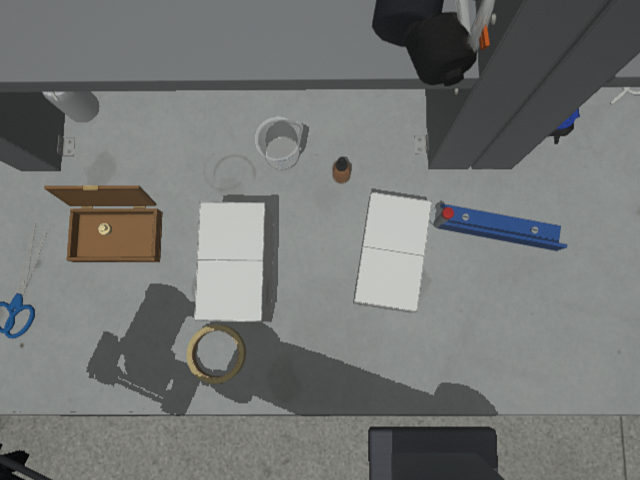

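The side view shows the low carton at about (315,255), the red cap at (377,240), the blue fence running from (372,280) to (450,388), and the tall carton behind at (250,175). In the top view the low carton is at about (394,250), the cap at (447,213), and the fence runs to (562,245). The tall carton is at (231,262).

```bash
cat > h.py <<'E'
import numpy as np,cv2
from scipy.spatial.transform import Rotation as R
from cell import manip, cams, inverse_kinematics, order
def ray(c,uv):
    uv=np.atleast_2d(uv).astype(float); K=c["intrinsics"]
    d=np.c_[(uv[:,0]-K[0,2])/K[0,0],(uv[:,1]-K[1,2])/K[1,1],np.ones(len(uv))]
    return np.array(c["position"]),R.from_rotvec(c["orientation"]).apply(d)
def onz(c,uv,z):
    p,d=ray(c,uv); return p+d*((z-p[2])/d[:,2])[:,None]
def tri(c1,u1,c2,u2):
    p,d=ray(c1,u1);q,e=ray(c2,u2);d=d[0];e=e[0]
    s=np.linalg.lstsq(np.c_[d,-e],q-p,rcond=None)[0]
    a=p+d*s[0];b=q+e*s[1]; return (a+b)/2,np.linalg.norm(a-b)
def cloud(c):
    v,u=np.mgrid[:480,:640]; p,d=ray(c,np.c_[u.ravel(),v.ravel()])
    return (p+d*c["z_map"].reshape(-1,1)).reshape(480,640,3)
def red(c):
    b,g,r=[c["image"][...,i].astype(int) for i in range(3)]
    return (r>110)&(g<70)&(b<70)
def blue(c):
    b,g,r=[c["image"][...,i].astype(int) for i in range(3)]
    return (b>90)&(r<60)&(b>g+40)
def white(c): return c["image"].min(2)>185
def blobs(m,amin):
    n,l,s,ce=cv2.connectedComponentsWithStats(m.astype(np.uint8))
    return [(l==i,s[i],ce[i]) for i in range(1,n) if s[i,4]>=amin]
def low_top(c,z=0.075):
    "low carton in top view: centre and yaw of length axis"
    best=None
    out=[]
    for m,s,ce in blobs(cv2.morphologyEx(white(c).astype(np.uint8),cv2.MORPH_CLOSE,np.ones((3,3))),1500):
        cn=max(cv2.findContours(m.astype(np.uint8),0,1)[0],key=cv2.contourArea)[:,0]
        w=onz(c,cn,z)[:,:2]
        r=cv2.minAreaRect((w*1000).astype(np.float32))
        out.append((ce,r,cv2.boxPoints(r)))
    return out
E
python3 - <<'E'
from h import *
np.set_printoptions(precision=4,suppress=True)
t=dict(np.load("top0.npz"));s=dict(np.load("side0.npz"))
for n,c in(("top",t),("side",s)):
    print(n,[(b[1],b[2]) for b in blobs(red(c),8)],[(b[1],b[2]) for b in blobs(blue(c),100)])
rt=max(blobs(red(t),8),key=lambda b:b[1][4]);rs=max(blobs(red(s),8),key=lambda b:b[1][4])
print("cap",tri(t,rt[2],s,rs[2]))
C=cloud(t)
for ce,r,b in low_top(t): 
    print(ce,r,b.tolist()); u,v=ce.astype(int); print("depth z",C[v-8,u],C[v+15,u])
print(low_top(t,0.13)[0][:2])
CS=cloud(s)
print("side tops",CS[235,300],CS[150,240])
# heights cross-check low carton corner
bm=[b for b in blobs(blue(t),100)]
E
```

```text
top [(array([481,  36,   2,  12,  12], dtype=int32), array([481.5,  41.5])), (array([443, 207,  11,  12,  96], dtype=int32), array([447.7396, 212.6562]))] [(array([557, 109,  22,  20, 151], dtype=int32), array([568.9073, 120.3245])), (array([ 445,  205,  115,   35, 1391], dtype=int32), array([506.3702, 222.7283])), (array([445, 222, 122,  25, 327], dtype=int32), array([506.4373, 234.2232])), (array([  0, 294,  33,  44, 437], dtype=int32), array([ 15.3112, 315.3295]))]
side [(array([372, 235,  11,   7,  64], dtype=int32), array([377.1875, 238.1562]))] [(array([624, 127,  16,  21, 189], dtype=int32), array([631.5291, 136.5238])), (array([581, 132,  31,  29, 345], dtype=int32), array([592.858 , 144.6058])), (array([155, 136,  27,  11, 142], dtype=int32), array([166.8451, 141.5352])), (array([589, 211,  26,  25, 280], dtype=int32), array([599.3607, 222.15  ])), (array([513, 238,  60,  27, 875], dtype=int32), array([543.3543, 252.1783])), (array([ 372,  270,   89,  122, 1740], dtype=int32), array([420.8236, 338.4925]))]
cap (array([0.6307, 0.0925, 0.1004]), np.float64(0.000963107393214416
[... 160 characters left out ...]
5938], [654.086669921875, 114.96062469482422], [669.5509033203125, 210.47598266601562], [494.04052734375, 238.89166259765625]]
depth z [0.5862 0.1783 0.0739] [0.5489 0.1793 0.0771]
[229.6636 261.6241] ((558.5282592773438, 438.2612609863281), (103.92945861816406, 188.24217224121094), 89.41179656982422) [[463.878662109375, 387.2655029296875], [652.1109619140625, 385.3330078125], [653.1778564453125, 489.25701904296875], [464.945556640625, 491.18951416015625]]
depth z [0.5638 0.4299 0.1281] [0.5289 0.4287 0.1291]
(array([392.9643, 251.5797]), ((566.8287353515625, 182.3776397705078), (90.9100341796875, 167.0479736328125), 80.80342864990234))
side tops [0.548  0.1843 0.0763] [0.5371 0.4183 0.1306]
```

```bash
python3 - <<'E'
from h import *
np.set_printoptions(precision=4,suppress=True)
t=dict(np.load("top0.npz"));s=dict(np.load("side0.npz"))
def fit(P):
    vx,vy,x,y=cv2.fitLine(P[:,:2].astype(np.float32),cv2.DIST_HUBER,0,.01,.01).ravel()
    if vy>0: vx,vy=-vx,-vy
    return np.array([vx,vy]),np.array([x,y]),np.arctan2(vx,-vy)
post=np.array([.6307,.0925])
for n,m in(("strip lower edge z0",blobs(blue(t),100)[2][0]),):
    us=np.arange(460,560); lo=np.array([np.where(m[:,u])[0].max()+.5 if m[:,u].any() else -1 for u in us])
    hi=np.array([np.where(m[:,u])[0].min()-.5 if m[:,u].any() else -1 for u in us]); k=lo>0
    for nm,r,z in(("lo",lo,0),("hi",hi,.045)):
        P=onz(t,np.c_[us,r][k],z); d,p,a=fit(P); nn=np.array([-d[1],d[0]]); print(nm,"yaw",a,"front offset",nn@(p-post))
# side view: front bottom edge
m=max(blobs(blue(s),1000),key=lambda b:b[1][4])[0]
vs=np.arange(300,380); le=np.array([np.where(m[v])[0].min()-.5 for v in vs])
P=onz(s,np.c_[le,vs],0);print("side",fit(P)[2], (lambda f:np.array([-f[0][1],f[0][0]])@(f[1]-post))(fit(P)))
C=cloud(t);bm=blobs(blue(t),100)[1][0]|blobs(blue(t),100)[2][0]
Z=C[bm]; print(np.histogram(Z[:,2],bins=10))
i=(C[...,2]>.01)&(C[...,0]>.45)&(C[...,0]<.8)&(C[...,1]<.5)&(C[...,1]>-.25)
big=C[(t["z_map"]>0)&(C[...,2]>.2)]
print("high stuff x range",big[:,0].min(),[ (b,big[(abs(big[:,1]-b)<.05),0].min()) for b in np.arange(-.2,.5,.1) if (abs(big[:,1]-b)<.05).any()])
print("z of shelf", C[75,300],C[150,450],C[160,480],C[60,560], C[84,350])
E
```

```text
lo yaw -0.19586107 front offset 0.002288645852517807
hi yaw -0.19610748 front offset -0.0026457781506793307
side -0.19396076 0.015430813917130227
(array([1708,    0,    0,    0,    0,    0,    0,    0,    0,   10]), array([-0.0017,  0.0969,  0.1956,  0.2942,  0.3929,  0.4915,  0.5902,
        0.6889,  0.7875,  0.8862,  0.9848]))
high stuff x range 0.2809571459212348 [(np.float64(-0.1), np.float64(0.7286688542244133)), (np.float64(0.0), np.float64(0.7288367946779964)), (np.float64(0.10000000000000003), np.float64(0.7082985459109373)), (np.float64(0.2), np.float64(0.7074894517386612)), (np.float64(0.3), np.float64(0.7283303949671711)), (np.float64(0.4000000000000001), np.float64(0.7281118448756624))]
z of shelf [0.7341 0.3079 0.377 ] [0.7305 0.0867 0.1059] [0.7308 0.0251 0.0485] [0.7335 0.0292 0.4103] [0.7301 0.2511 0.3607]
```

```bash
python3 - <<'E'
import cv2
t=cv2.imread("pics/top0.png");s=cv2.imread("pics/side0.png")
cv2.imwrite("pics/zt.png",cv2.resize(t[180:270,420:580],None,fx=5,fy=5,interpolation=0))
cv2.imwrite("pics/zs.png",cv2.resize(s[225:405,350:480],None,fx=3.3,fy=3.3,interpolation=0))
E
```

```text
(no output)
```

View pics/zt.png

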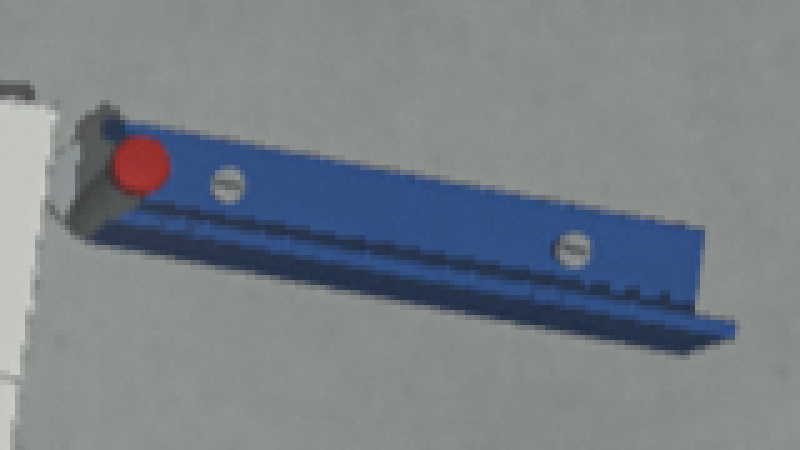

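View pics/zs.png

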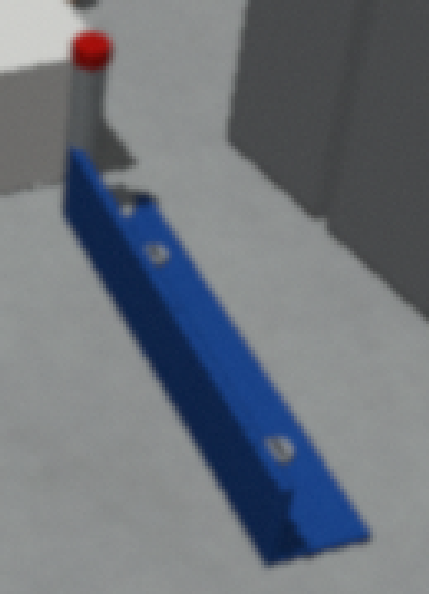

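The zoomed views show the fence's dark front face, which my colour mask missed: its lower edge in the top view runs from about (437,228) to (557,250). I'll measure again with a hue mask.

```bash
cat >> h.py <<'E'
def bluehue(c):
    h=cv2.cvtColor(c["image"],cv2.COLOR_BGR2HSV); return (h[...,0]>100)&(h[...,0]<130)&(h[...,1]>90)
E
python3 - <<'E'
from h import *
np.set_printoptions(precision=4,suppress=True)
t=dict(np.load("top0.npz"));s=dict(np.load("side0.npz"))
post=np.array([.6307,.0925])
def fit(P):
    vx,vy,x,y=cv2.fitLine(P[:,:2].astype(np.float32),cv2.DIST_HUBER,0,.01,.01).ravel()
    if vy>0: vx,vy=-vx,-vy
    return np.arctan2(vx,-vy), np.array([-vy,vx])@(np.array([x,y])-post)
m=[b for b in blobs(bluehue(t),500) if b[0][222,500]][0][0]
us=np.arange(450,550);P=onz(t,np.c_[us,[np.where(m[:,u])[0].max()+.5 for u in us]],0);print(fit(P))
m=[b for b in blobs(bluehue(s),500) if b[0][330,415]][0][0]
vs=np.arange(300,380);P=onz(s,np.c_[[np.where(m[v])[0].min()-.5 for v in vs],vs],0);print(fit(P))
psi=-.195
ex=np.array([np.cos(psi),np.sin(psi)]);ey=np.array([-np.sin(psi),np.cos(psi)])
for w in [(.5741,.1769)]+[(.4786,.1434),(.6541,.115),(.6696,.2105),(.494,.2389)]:
    d=np.array(w)-post;print(ex@d,ey@d)
E
```

```text
(np.float32(-0.19612284), np.float64(-0.00624572526936039))
(np.float32(-0.19770747), np.float64(-0.00483692954833384))
-0.07188119364733447 0.07183323743111124
-0.159080067168078 0.020463436412289104
0.01859676843080559 0.02660770948298616
0.015298303219912705 0.1233011432168883
-0.16247663714592583 0.11713749349269502
```

```bash
cat >> h.py <<'E'
PSI=-0.197; POST=np.array([.632,.092])
def pose(n,a,th,z,flip=False):
    "tool: n = distance of finger centre line from post axis along carton normal, a along carton length, th carton turn rel fence x"
    L=PSI+th; e=np.array([np.cos(L),np.sin(L)]); nn=np.array([-np.sin(L),np.cos(L)])
    p=POST+n*nn+a*e
    y=np.array([e[0],e[1],0])*(-1 if flip else 1); x=np.array([0,0,-1.])
    return np.array([p[0],p[1],z]),R.from_matrix(np.c_[x,y,np.cross(x,y)]).as_rotvec()
E
python3 - <<'E'
from h import *
np.set_printoptions(precision=3,suppress=True)
s=manip.state();M=R.from_rotvec(s["tcp_rot"]).as_matrix();print(M)
for f in(0,1):
    for n,a,th,z in((.155,-.085,.035,.2),(.155,-.085,.035,.03),(.12,-.085,.03,.03),(.12,-.07,.8,.03),(.117,-.05,1.571,.03)):
        p,r=pose(n,a,th,z,f); print(f,p,inverse_kinematics(p,r))
E
```

```text
[[-0.001  0.401  0.916]
 [-0.002  0.916 -0.401]
 [-1.    -0.002 -0.   ]]
0 [0.573 0.259 0.2  ] [0.384 0.204 1.75  0.    1.188 0.546]
0 [0.573 0.259 0.03 ] [0.384 0.378 1.873 0.    0.89  0.546]
0 [0.568 0.224 0.03 ] [0.335 0.35  1.913 0.    0.878 0.502]
0 [0.506 0.151 0.03 ] [ 0.243  0.216  2.092  0.     0.834 -0.36 ]
0 [0.507 0.066 0.03 ] [ 0.08   0.188  2.127 -0.     0.827 -1.294]
1 [0.573 0.259 0.2  ] None
1 [0.573 0.259 0.03 ] None
1 [0.568 0.224 0.03 ] None
1 [0.506 0.151 0.03 ] None
1 [0.507 0.066 0.03 ] [ 0.08   0.188  2.127 -0.     0.827  1.848]
```

```bash
python3 - <<'E'
from h import *
np.set_printoptions(precision=4,suppress=True)
p,r=pose(.158,-.085,.035,.22); manip.move_pose(p,r)
p,r=pose(.158,-.085,.035,.03); manip.move_linear(p,rate=.15)
p,r=pose(.136,-.085,.035,.03); manip.move_linear(p,rate=.08)
s=manip.state();print(s["clock"],s["tool_pos"],p,s["contact_force"])
for n in("side","top"):
    c=cams.capture(n); cv2.imwrite(f"pics/{n}1.png",c["image"])
E
```

```text
3.65 [0.57   0.2391 0.0303] [0.57   0.2399 0.03  ] [-0.5782 -0.1295  0.1082]
```

View pics/side1.png

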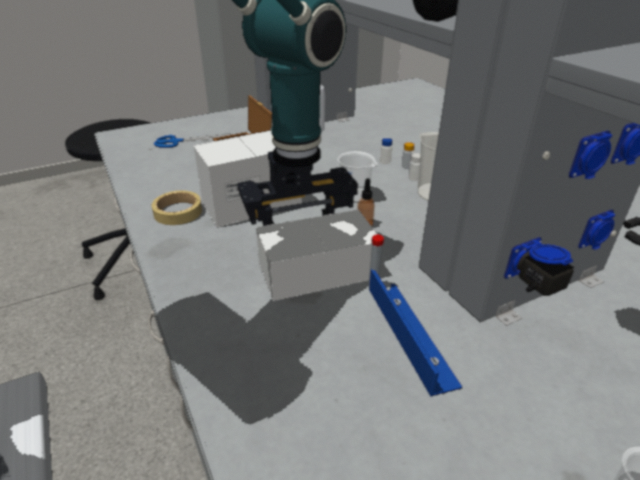

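View pics/top1.png

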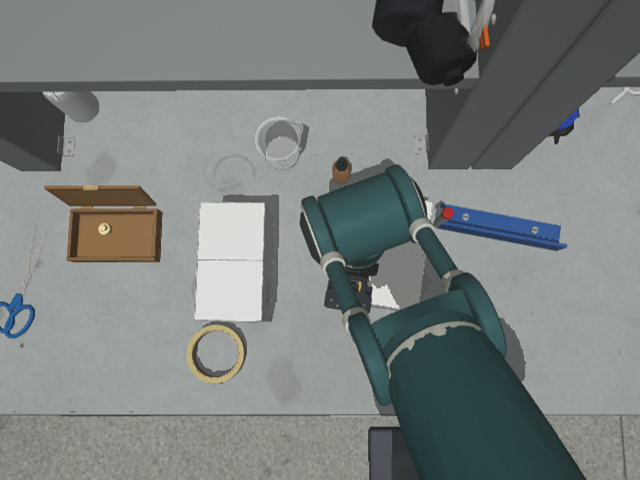

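The side view shows the fingers down behind the carton at about (265,215) and (330,210), with the tall carton clear. The arm hides the low carton in the top view. I'll start pushing and turning.

```bash
cat >> h.py <<'E'
def go(n,a,deg,rate=.06,z=.03):
    p,r=pose(n,a,np.deg2rad(deg),z); manip.move_linear(p,rate=rate,rot=r)
    s=manip.state(); print(deg,"t",round(s["clock"],2),"F",s["contact_force"].round(1),"err mm",((s["tool_pos"]-p)*1000).round(1))
def snap(k,names=("side","top")):
    for n in names:
        c=cams.capture(n); cv2.imwrite(f"pics/{n}{k}.png",c["image"]); np.savez(f"{n}{k}.npz",**c)
E
python3 - <<'E'
from h import *
go(.121,-.085,2)
for d in (10,20,30,40): go(.121,-.085+.025*d/90,d)
snap(2)
E
```

```text
2 t 4.15 F [0.3 2.3 0.8] err mm [-0.1 -0.2  0.1]
10 t 4.61 F [-0.5  1.4  0.2] err mm [-0.4 -0.2 -0.1]
20 t 5.14 F [-0.9  1.   0.1] err mm [-0.1 -0.1 -0. ]
30 t 5.67 F [-2.   1.2  0.2] err mm [-0.1  0.  -0. ]
40 t 6.2 F [-2.6  0.9  1. ] err mm [-0.2  0.  -0.1]
```

View pics/side2.png

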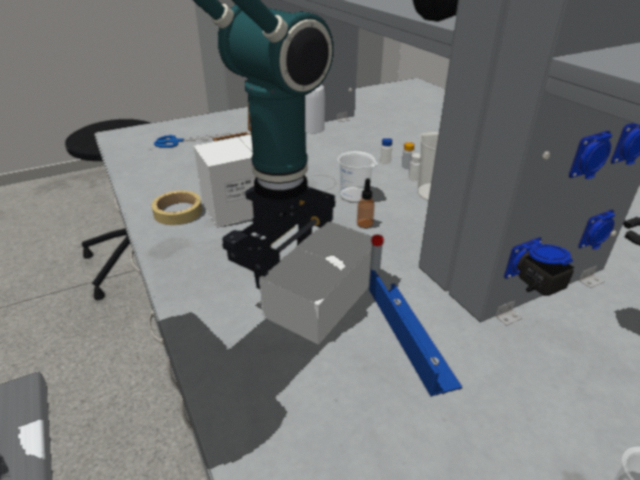

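View pics/top2.png

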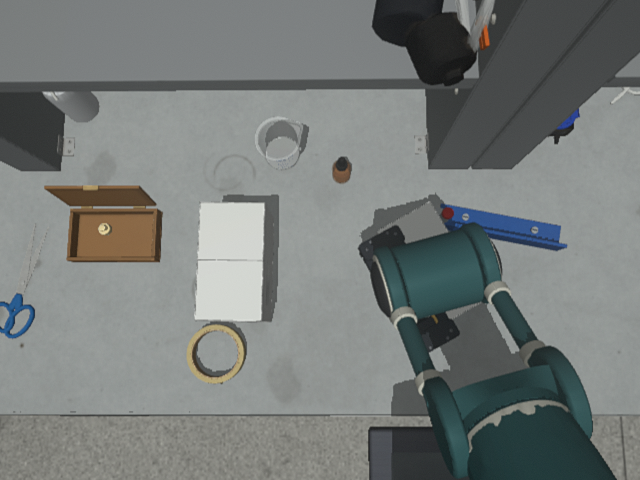

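The side view shows the carton at about 40° with its top face centred near (325,265), the far end at the post cap (377,240), and both fingers on the back face. I'll measure the pose from the side view's depth points at carton-top height.

```bash
cat >> h.py <<'E'
def measure(c):
    "low carton from depth points at top height near the post -> fence frame centre, angle of length from fence y, rect size"
    C=cloud(c); d=C[...,:2]-POST
    ex=np.array([np.cos(PSI),np.sin(PSI)]);ey=np.array([-np.sin(PSI),np.cos(PSI)])
    X=np.stack([d@ex,d@ey],-1)
    grey=(c["image"].max(2).astype(int)-c["image"].min(2)<25)&(c["image"].min(2)>70)
    k=(abs(C[...,2]-.075)<.006)&(np.hypot(X[...,0]+.05,X[...,1])<.24)&grey&(c["z_map"]>0)
    k=cv2.morphologyEx(k.astype(np.uint8),cv2.MORPH_OPEN,np.ones((3,3)))
    b=max(blobs(k,50),key=lambda b:b[1][4])[0]
    r=cv2.minAreaRect((X[b]*1000).astype(np.float32)); bx=cv2.boxPoints(r)
    e=max([bx[1]-bx[0],bx[2]-bx[1]],key=np.linalg.norm)
    ang=np.degrees(np.arctan2(e[0],e[1])); ang=(ang+90)%180-90
    return np.round(r[0],1),np.round(r[1],1),round(float(ang),1),int(b.sum()),bx.round(0).tolist()
E
python3 - <<'E'
from h import *
c=dict(np.load("side2.npz")); print(measure(c)); print(measure(dict(np.load("side0.npz"))))
E
```

```text
(array([-76.7,   2.6]), array([182.9, 118.8]), 49.8, 5321, [[-185.0, -11.0], [-108.0, -102.0], [31.0, 16.0], [-45.0, 107.0]])
(array([-71.9,  72.2]), array([181.3, 103.4]), 87.8, 4289, [[-164.0, 120.0], [-160.0, 17.0], [21.0, 24.0], [17.0, 127.0]])
```

The turn is about 40° and the carton's middle is roughly 77 mm from the post, so the half-turn condition holds. The rectangle's width of 119 mm is too large; it probably includes part of the gripper. Continuing.

```bash
python3 - <<'E'
from h import *
for d in (50,60,70,80,88): go(.121,-.085+.03*d/90,d)
go(.1195,-.055,90,rate=.03)
snap(3); print(measure(dict(np.load("side3.npz"))))
E
```

```text
50 t 6.78 F [-1.3  0.7  1.2] err mm [-0.4 -0.1 -0.1]
60 t 7.28 F [-2.5  1.4  1. ] err mm [-0.3 -0.1 -0.1]
70 t 7.78 F [-2.6  0.5  0.5] err mm [-0.2 -0.1 -0.1]
80 t 8.28 F [-1.8 -0.9 -0.4] err mm [-0.  -0.  -0.1]
88 t 8.7 F [-1.4  0.1  1. ] err mm [0.1 0.1 0. ]
90 t 9.02 F [-6.1  0.7  3.5] err mm [-1.3  0.4 -0.1]
(array([-48.1, -39.6]), array([192.1,  99.3]), 7.0, 3543, [[-109.0, -129.0], [-10.0, -141.0], [13.0, 50.0], [-86.0, 62.0]])
```

View pics/side3.png

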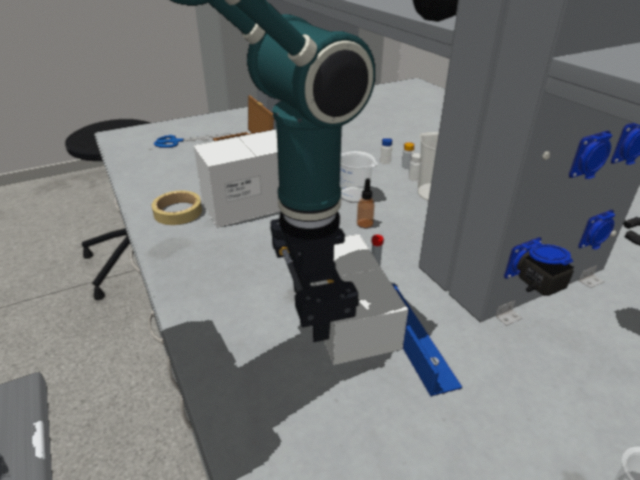

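View pics/top3.png

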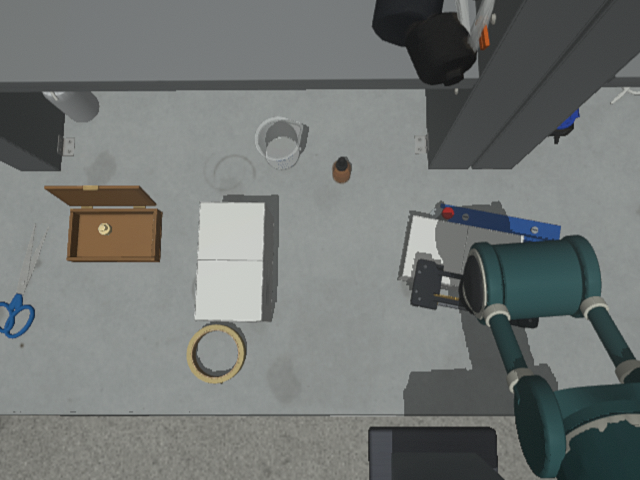

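Both views show the carton lying along the fence, with its left end near (415,245) in the top view and the post cap at its back edge. I'll press it lightly flush, back off and measure.

```bash
python3 - <<'E'
from h import *
for n in (.1185,.1175,.1165,.1155,.1145):
    go(n,-.055,90,rate=.02)
    if np.linalg.norm(manip.state()["contact_force"][:2])>15: break
go(.15,-.055,90,rate=.06)
go(.17,-.055,90,rate=.1)
p=manip.state()["tool_pos"]; manip.move_linear(p+[0,0,.2],rate=.2)
q=manip.state()["joint_pos"].copy(); q[0]=1.2; manip.set_joints(q)
snap(4); print(manip.state()["clock"],manip.state()["contact_force"])
print(measure(dict(np.load("side4.npz"))),measure(dict(np.load("top4.npz"))))
for ce,r,b in low_top(dict(np.load("top4.npz")),.13): print(ce,r)
for ce,r,b in low_top(dict(np.load("top0.npz")),.13): print(ce,r)
E
```

```text
90 t 9.37 F [-9.2  1.2  6.9] err mm [-2.3  0.6 -0.2]
90 t 9.62 F [-12.3   0.6   8.8] err mm [-3.3  0.8 -0.3]
90 t 9.87 F [-14.4   2.3  11.6] err mm [-4.4  1.  -0.5]
90 t 10.12 F [-17.3   3.8  14.4] err mm [-5.4  1.1 -0.6]
90 t 10.84 F [0.3 0.4 0.2] err mm [0.4 0.  0.2]
90 t 11.19 F [0.8 0.6 0.9] err mm [-0.3  0.  -0.1]
14.1917 [-0.28746293  0.57750547 -0.43795641]
(array([-55.1, -38.4]), array([183.6, 108.2]), 0.2, 6176, [[-109.0, -130.0], [-1.0, -130.0], [-1.0, 53.0], [-109.0, 54.0]]) (array([-58.2, -38.6]), array([180.9, 102.3]), 0.1, 7009, [[-109.0, -129.0], [-7.0, -129.0], [-7.0, 52.0], [-109.0, 52.0]])
[392.96427486 251.57965947] ((566.8287353515625, 182.3776397705078), (90.9100341796875, 167.0479736328125), 80.80342864990234)
[229.6635615  261.62413933] ((552.232421875, 427.9150390625), (97.64688873291016, 176.86285400390625), 89.41178894042969)
```

View pics/side4.png

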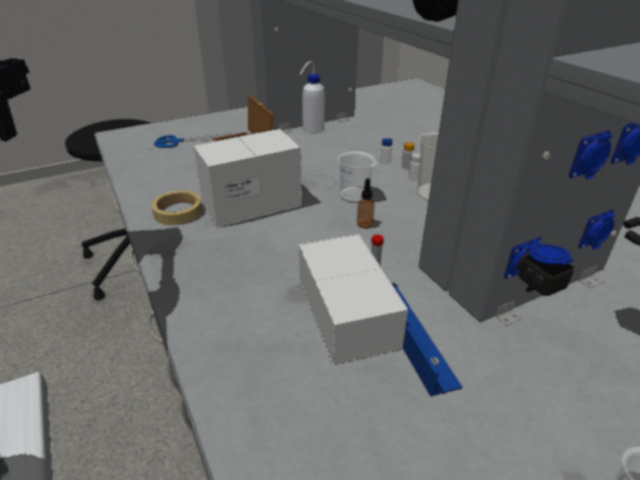

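View pics/top4.png

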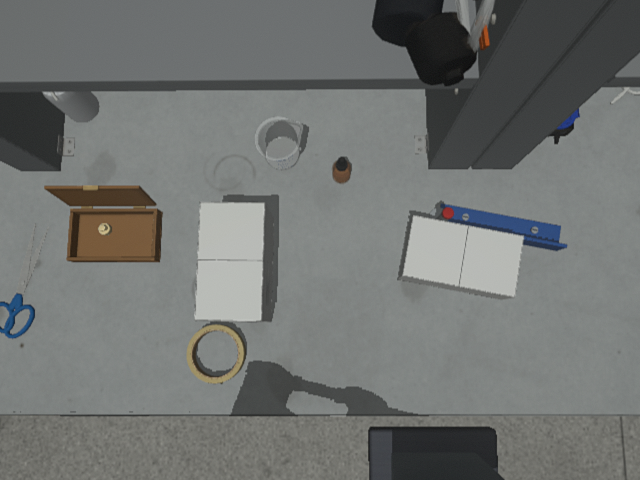

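Both views show the carton flush along the fence and the arm clear. My tall-carton check printed nothing for the last picture, so I'll compare the pictures directly and then hand in.

```bash
python3 - <<'E'
from h import *
a=dict(np.load("top0.npz"));b=dict(np.load("top4.npz"))
for c in(a,b):
    C=cloud(c); k=(abs(C[...,2]-.13)<.01)&(C[...,1]>.33)&(C[...,1]<.55)&(C[...,0]>.4)&(C[...,0]<.72); m=max(blobs(k,500),key=lambda q:q[1][4])
    print(m[1],m[2])
order.close_job(); print(manip.state()["clock"])
E
```

```text
[ 194  201   72  120 7878] [229.97093171 261.22302615]
[ 194  201   72  120 7869] [229.99822087 261.15821578]
the job is handed in; nothing more can be done
the job is handed in; nothing more can be done
```

The low carton is turned a quarter turn round the post and lies flush against both the post and the fence. I released it and handed the job in at about 14 s. The hand-in reports no verdict, so the results below are my own measurements.

I pushed the carton with both open fingers on its outer long side. The gripper turned about the post in 10° steps, pressed the carton flush with about 18 N, then backed off, rose and swung the arm clear.

| Check | Measured | Required |
|---|---|---|
| Half turn: angle from the fence | about 50° | 25 to 65° |
| Half turn: middle to post | about 77 mm | below 120 mm |
| Final: in front of the post's axis | 58 mm (top view), 55 mm (side view) | 50 to 70 mm |
| Final: along the fence, right of the post | about 38 mm | 40 mm left to 120 mm right |
| Final: angle from the fence | 0.1 to 0.2° | within 10° |
| Tall carton | less than 0.1 pixel shift in the top view | within 20 mm |

The final pictures show the carton flat, and the tool force was near zero.

**Checks that disagreed:**
- **Fence front:** the first colour mask missed the dark front face, so I measured it again. It then came out 5 to 6 mm in front of the post's axis, against the stated 8 mm, which is about the calibration error.
- **Carton outline while the gripper was touching it:** the side-view outline was off (119 mm wide at mid-turn, 192 mm long just before the press), probably because it picked up part of the gripper. The mid-turn distance is therefore good to only about 10 mm.
- **Final side view:** the carton measured 108 mm wide instead of 100, so I relied on the top view (102 x 181 mm).
- **Tall carton:** the white mask failed on the last picture, so I compared its depth outline with the first picture instead.

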